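# Refit the coin counter's feed disc

## Robot

A 6-joint arm with a two-finger parallel gripper is mounted at the origin on the work surface. World frame = base frame: x ahead of the robot, y to its left, z up, the work surface at z = 0. Lengths are in mm, angles in rad, forces in N, time in s.
With the tool pointing down it reaches from about 300 to 750 mm from the base axis. Payload 8.5 kg.
Tool frame: the origin (TCP) lies between the finger pads; the fingertips stand tips_ahead ahead of it and the grasp point (between the pads) lies 11 mm behind it (tips_ahead is the distance from the TCP to the fingertips, in mm); z points along the fingers, x is the direction in which the jaws open and shut, and the axes are right-handed (so a half turn about z gives the same grasp; the last joint's range is limited). The gripper opens to 88 mm and grips with 3 to 60 N. Pads are 18 mm wide; open, the fingers measure 123 mm over their backs; the gripper's body (75 mm by 187 mm) begins 45 mm behind the grasp point.
Start: joints at [-1.562, 0.381, 1.297, -0, 1.464, -0.215], TCP at [122.061, -536.266, 246.748] pointing down, gripper open.
Joint ranges: [-3.11, 3.11], [-0.89, 2.33], [0.22, 2.48], [-1.42, 4.56], [0.17, 2.85], [-2.88, 2.88]. Speed limits (rad/s): [2.39, 2.39, 3.14, 3.14, 3.14, 3.14].

## Interface

Orientations are given as a unit quaternion [x, y, z, w].
In Python, from bench import get_state, capture, sign_off, tips_ahead gives the robot as it stands. The module is installed in compiled form; this text tells all that it offers.
- The arm moves only by the shell command python3 -m pendant 'ROWS' [OPENING] [FORCE]. ROWS is JSON, a list of rows, each a list of 6 numbers: the shift along the tool's x, y, z scaled (see below), then the turn, a rotation vector about the tool's x, y, z scaled (see below). In form: [[dx, dy, dz, wx, wy, wz], ...]. A call has 1 to 20 rows; each row is the pose to reach, as a shift and turn from the pose commanded when the call began, along the tool's axes at that moment; what a row does not reach only later rows make up. The controller multiplies each number of a shift by 0.8 m and each number of a turn by pi/2 rad. A row lasts 1/10 s, in which the tool goes at most 50 mm and 8.59 degrees, less where a joint would pass 70% of its speed; a pose out of reach is approached as far as the arm can. A call with a number of a shift or a turn outside -1 to 1 is refused whole. A call with a gripper value outside its range is refused whole. OPENING is the opening, from -1 (shut) to 1 (fully open), set as the call begins (- or left out, the last holds). The fingers move at their own pace and stop on an object; FORCE is the grip in N (left out, the last holds). Time passes only in rows, so rows that repeat a pose let the fingers close. It gives the time, the measured TCP pose, the force and the opening at its end, in the units of the state.
- get_state(): the state, without advancing time (a new reading comes with each control period).
- capture(name): name is "side" or "top" or "wrist"; returns a dict with "pixels" (400x640x3 uint8, red, green, blue), "z_map" (400x640 float32, mm along the optical axis (not along the pixel's ray), 0 where there is no reading), "vfov" (degrees; the focal length in pixels is half the picture's height over the tangent of half this angle, whatever the lens; pixels are square), "cx", "cy" (the principal point, pixels), "pose" (4x4, takes a point from camera to world coordinates). Camera axes: x right, y up, looking along -z (the intrinsics and any distortion apply to the point x, -y, -z); pixel columns grow to the right and rows downward; lengths in mm; the calibration is good to about 2 mm. A picture is of the moment at which its call begins.
- sign_off(): hands the job in, once; it reports no verdict.
The state is a dict: "t": time; "joints": joint angles; "dq": joint speeds; "effort": joint torques, N m; "tool_pos": TCP position; "eef_rot": TCP orientation; "contact_force": force on the tool from outside, world axes, zero at the start; "ft_torque": the same for the moment, N m; "opening": finger opening in mm.
Only numpy, scipy, OpenCV 4.12 (cv2) and the standard library are available. Lean on these libraries where they do the work, as an engineer would, in place of code of your own. Each camera call takes 0.05 s, during which the arm holds its last target.

## Task

The coin counter has been cleaned and its feed disc must go back in: lift the disc by its knob, set it over the spindle in the well and turn it gently back and forth, pressing only lightly, until its three holes find the three drive pins and it slides down fully home (do not let it drop, and do not force it). Then swing the hold-down arm right back in over the disc until it stops, let go, and leave the other things on the desk where they are.

Things in the scene. Friction and masses are not known exactly. Their poses are not given: they have to be found in the camera images.
- disc_grip (a point): Feed disc, flat on the desk, knob up: aluminium, 150 mm across, 8 mm thick, 0.3 to 0.55 kg. Its black knob is a block 46 mm long (x), 30 mm wide (y), top 56 mm above the disc's underside; grip it across the 30 mm. This point is on the disc's axis, 40 mm above the underside; z up.
- disc_bore (a point): Centre of the disc's underside, axes as disc_grip. Three through holes of 12 mm lie at 42 mm radius, at 0 (x axis), 120 and 240 degrees about it; a 16 mm blind bore, 27 mm deep, runs up from this point.
- counter: Coin counter, fixed: ivory machine reaching 130 mm from the spindle's axis to the back and sides (a small coin spout on its right to 152 mm), and 205 mm to the front (-x) with its sloping console; deck 120 mm above the desk, with a round well 160 mm across. Origin under the spindle at desk height; x to its back, y to its left.
- drive_seat (a point): On the spindle's axis level with the drive flange's three seating bosses, 110 mm above the desk: the disc's underside sits here when home. Axes as the counter. The cone-tipped 14 mm spindle rises 24 mm above this point, three 8 mm drive pins 12 mm. A disc resting on the pin tops has its underside 12 mm above this point. More than 40 N through the disc (pressed, dropped, side load) harms the drive.
- spindle_tip (a point): Tip of the spindle, 24 mm above drive_seat. The pins stand on a 42 mm radius about it, 120 degrees apart. The drive has stopped at no fixed angle: one pin lies anywhere within 26 degrees either side of the counter's x axis. That angle is not measured: see it, or find it by turning the disc. The gearbox holds the flange still up to 0.5 N m.
- hold_down (a joint): Hold-down arm at the back left of the deck: a steel bar that swings level about an upright pivot and stays where it is left (friction 0.1 N m). 0 = shut against its stop, pointing from the pivot at the spindle, its end over the disc; grows anticlockwise from above to 1.35 rad (clear of the disc). A disc that is not home stands in its way.
- hold_down_peg (a point): Point on the axis of the upright black peg (12 mm thick) by which the hold-down arm is swung; 62 mm from the pivot's axis, 156 mm above the desk. The peg's top is 13.5 mm above this point, the arm's top face 23.5 mm below it.
- hold_down_pivot (a point): Point on the pivot's axis of the hold-down arm, at the height of hold_down_peg; fixed on the machine, 95 mm back and 95 mm left of the spindle.
- hopper: Bystander: grey plastic hopper ring taken off the counter, 216 mm across, 75 mm high; origin at the centre of its underside.
- coin_cup: Bystander: grey cup, 72 mm across, 85 mm high; origin at the centre of its underside.
- brush: Bystander: cleaning brush 170 mm long, lying along its x axis.
- stapler: Bystander: stapler, 135 mm long, 50 mm high; origin under its centre.
- pump_bottle: Bystander: pump bottle, 68 mm across, 178 mm high; origin at the centre of its underside.
- calculator: Bystander: desk calculator, 160 x 105 x 20 mm; origin under its centre.
- coin_tray: Bystander: open tray of coins, 200 x 240 x 45 mm; origin under its centre.

How it is judged:
By the outcome, as a careful person would: the job done as asked, in the order asked, and still so for the second after the job is handed in, with the robot touching nothing.
It also fails if it takes over 70 s, if anything falls off the work surface, if the arm or the gripper's body presses on something with over 40 N, if the wrist force passes 120 N, or if a joint passes its speed limit or range.

## Working session

There is one attempt and no reset: what is moved stays moved. The work goes in short steps, Python scripts to look and compute and a shell command to move; the robot and the scene stay as the last step left them, time stands still between calls to the robot, and variables do not carry over. Pictures are saved under pics/ and viewed, and the job is handed in when it is done.

```bash
mkdir -p pics; cat > h.py <<'E'
import numpy as np, cv2
from bench import get_state, capture, sign_off, tips_ahead
def grab(n,f):
    c=capture(n); cv2.imwrite('pics/'+f+'.png',c['pixels'][:,:,::-1]); np.savez('pics/'+f+'.npz',**{k:np.array(v) for k,v in c.items()}); return c
def load(f): return dict(np.load('pics/'+f+'.npz'))
def cloud(c):
    H,W=c['z_map'].shape; f=H/2/np.tan(np.radians(float(c['vfov']))/2)
    u,v=np.meshgrid(np.arange(W),np.arange(H)); z=c['z_map']
    P=np.stack([(u-c['cx'])/f*z,-(v-c['cy'])/f*z,-z,np.ones_like(z)],-1)@np.array(c['pose']).T
    P=P[...,:3]; P[z==0]=np.nan; return P
E
python3 - <<'E'
from h import *
for n in ['top','side','wrist']:
    c=grab(n,n+'0'); print(n,{k:(np.round(v,3).tolist()) for k,v in c.items() if k not in('pixels','z_map')}, c.keys())
print(get_state(), tips_ahead)
E
```

```text
top {'vfov': 46.008, 'cx': 313.514, 'cy': 204.273, 'pose': [[0.007, 0.98, -0.197, 217.592], [-1.0, 0.006, -0.006, -41.98], [-0.004, 0.197, 0.98, 1804.193], [0.0, 0.0, 0.0, 1.0]]} dict_keys(['pixels', 'z_map', 'vfov', 'cx', 'cy', 'pose'])
side {'vfov': 42.494, 'cx': 318.721, 'cy': 206.333, 'pose': [[0.97, 0.107, -0.218, 200.612], [-0.242, 0.488, -0.839, -1450.836], [0.016, 0.866, 0.499, 971.103], [0.0, 0.0, 0.0, 1.0]]} dict_keys(['pixels', 'z_map', 'vfov', 'cx', 'cy', 'pose'])
wrist {'vfov': 66.856, 'cx': 322.493, 'cy': 201.83, 'pose': [[0.222, 0.942, 0.253, 187.57], [-0.975, 0.215, 0.057, -520.505], [-0.0, -0.259, 0.966, 384.44], [0.0, 0.0, 0.0, 1.0]]} dict_keys(['pixels', 'z_map', 'vfov', 'cx', 'cy', 'pose'])
{'t': 0.15, 'joints': array([-1.56231730e+00,  3.81053976e-01,  1.29799653e+00, -3.66430235e-05,
        1.46359314e+00, -2.15294657e-01]), 'dq': array([-1.56542745e-03, -4.53822813e-03, -2.81390297e-03,  1.10702141e-03,
        6.36233399e-04, -9.57621618e-05]), 'effort': array([ 3.39623562e-03, -4.38078582e+01, -2.24615443e+01,  7.13713327e-02,
        3.43815854e-02, -9.01693670e-05]), 'tool_pos': array([ 122.04107919, -536.0951422 ,  246.30315988]), 'eef_rot': array([ 7.81637478e-01, -6.23732776e-01, -3.45382005e-04, -3.96471384e-04]), 'contact_force': array([ 0.03906082, -0.956418  , -0.30948435]), 'ft_torque': array([ 0.01995893,  0.02029664, -0.00762978]), 'opening': 88.15719726311862} 8.0
```

View pics/top0.png

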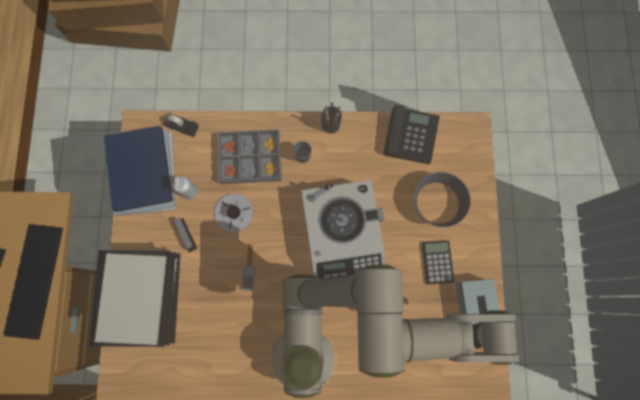

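View pics/side0.png

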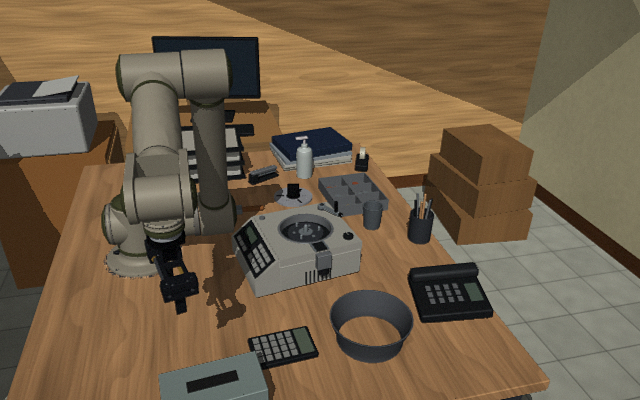

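View pics/wrist0.png

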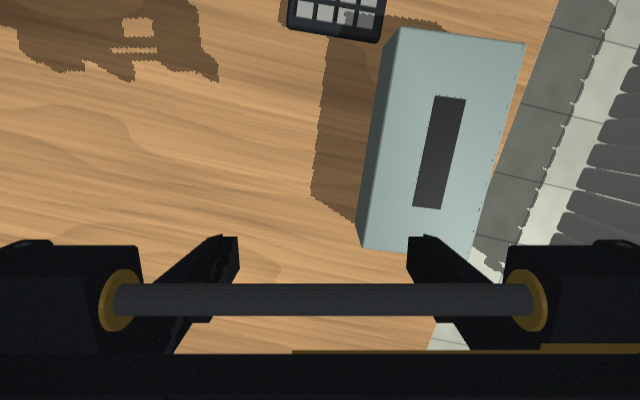

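The top view shows the disc at about (233,212), the spindle at (342,220), and the hold-down arm at the counter's back left near (318,193). I'll work out rough positions from these.

```bash
python3 - <<'E'
from h import *
c=load('top0'); P=cloud(c)
for n,(u,v) in dict(knob=(233,211),disc=(233,222),spin=(342,220),peg=(328,187),cup=(302,151),bottle=(185,187),desk=(290,180),base=(303,365)).items(): print(n,np.round(P[v-1:v+2,u-1:u+2].reshape(-1,3).mean(0),1),np.round(P[v,u],1))
im=c['pixels'][150:260,190:400]; cv2.imwrite('pics/topz.png',cv2.resize(im,None,fx=3.8,fy=3.8,interpolation=cv2.INTER_CUBIC)[:,:,::-1])
s=load('side0');im=s['pixels'][165:300,225:385]; cv2.imwrite('pics/sidez.png',cv2.resize(im,None,fx=4.4,fy=4.4,interpolation=cv2.INTER_CUBIC)[:,:,::-1])
# disc plane points z 4..12
m=(np.abs(P[...,2]-8)<6)&(np.hypot(P[...,0]-P[212,233,0],P[...,1]-P[212,233,1])<110)
# knob top
k=(P[...,2]>45)&(P[...,2]<70)&(np.hypot(P[...,0]-P[212,233,0],P[...,1]-P[212,233,1])<60)
q=P[k];print('knob',len(q),q.mean(0),q.min(0),q.max(0), cv2.minAreaRect(q[:,:2].astype(np.float32)))
E
```

```text
knob [541.8 272.2  54.4] [541.2 271.5  57.9]
disc [506.8 278.3  10.5] [506.3 277.7  13.7]
spin [ 497.6 -135.5  129.2] [ 496.6 -135.2  135. ]
peg [613.9 -84.4 152.4] [610.5 -84.  166.4]
cup [796.4  15.8   4.1] [798.2  15.9  -1.6]
bottle [nan nan nan] [617.1 439.4 124.9]
desk [677.6  61.8   1.2] [678.1  61.9  -0.8]
base [  9.7  -3.1 218.7] [  9.8  -3.1 219.1]
knob 101 [543.99227422 277.38972938  55.68905247] [520.39087887 261.9961788   45.33960509] [568.82719449 295.7080536   65.66014823] ((544.2894287109375, 278.294189453125), (30.050107955932617, 45.35247802734375), 77.54113006591797)
```

View pics/topz.png

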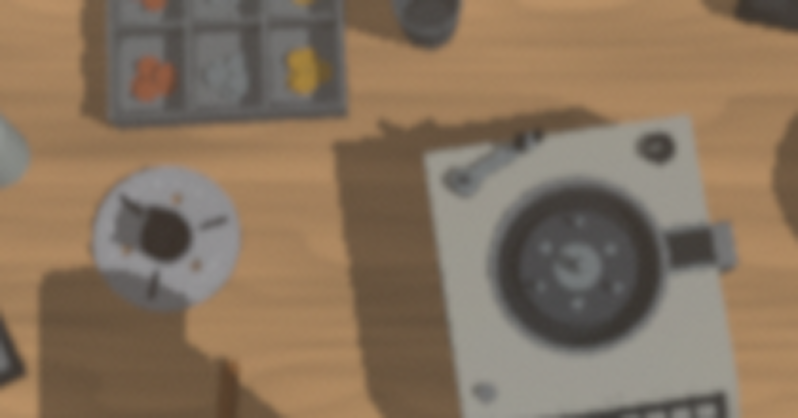

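View pics/sidez.png

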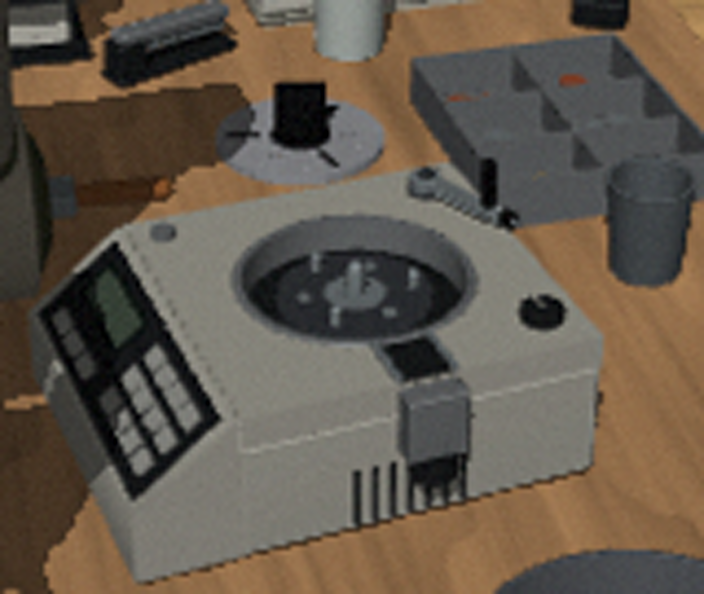

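```bash
cat >> h.py <<'E'
from scipy.spatial.transform import Rotation as R
def rowto(p,yawdeg=None,s=None):
    """row reaching world TCP p, with tool x at yaw (tool vertical)"""
    s=s or get_state(); Rt=R.from_quat(s['eef_rot']); M=Rt.as_matrix()
    d=M.T@(np.array(p)-s['tool_pos'])/800
    if yawdeg is None: w=np.zeros(3)
    else:
        y=np.radians(yawdeg); T=np.array([[np.cos(y),np.sin(y),0],[np.sin(y),-np.cos(y),0],[0,0,-1]])
        w=R.from_matrix(M.T@T).as_rotvec()/(np.pi/2)
    return np.round(np.r_[d,w],4).tolist()
def yaw(s): 
    x=R.from_quat(s['eef_rot']).as_matrix()[:,0]; return np.degrees(np.arctan2(x[1],x[0]))
E
python3 -c "
from h import *
s=get_state();print(yaw(s),rowto([445,-145,330],-77,s), rowto([445,-145,330],-83,s))"
```

```text
-77.17848088117945 [-0.3872, -0.5021, -0.1041, -0.0001, 0.0007, -0.002] [-0.3872, -0.5021, -0.1041, -0.0001, 0.0007, 0.0647]
```

```bash
python3 -m pendant '[[-0.02,-0.025,-0.03,0,0,0],[-0.06,-0.075,-0.07,0,0,0],[-0.1,-0.12,-0.104,0,0,0],[-0.14,-0.17,-0.104,0,0,0],[-0.18,-0.22,-0.104,0,0,0],[-0.22,-0.27,-0.104,0,0,0],[-0.26,-0.32,-0.104,0,0,0],[-0.3,-0.37,-0.104,0,0,0],[-0.34,-0.43,-0.104,0,0,0],[-0.37,-0.48,-0.104,0,0,0],[-0.387,-0.502,-0.104,0,0,0],[-0.387,-0.502,-0.104,0,0,0],[-0.387,-0.502,-0.104,0,0,0],[-0.387,-0.502,-0.104,0,0,0]]'
python3 - <<'E'
from h import *
c=grab('wrist','w1'); s=get_state();print(s['t'],s['tool_pos'],yaw(s),s['dq'].round(3),s['contact_force'])
E
```

```text
t: 1.55
tool_pos: [444.4, -146.0, 329.8]
eef_rot: [0.781, -0.624, -0.0, 0.0]
contact_force: [-0.0, -0.7, -0.1]
opening: 88.5
1.6 [ 444.28629066 -146.27152038  329.90865801] -77.2878901991998 [-0.008 -0.002 -0.002  0.002  0.     0.003] [ 0.75185311 -0.53186099 -0.48466462]
```

View pics/w1.png

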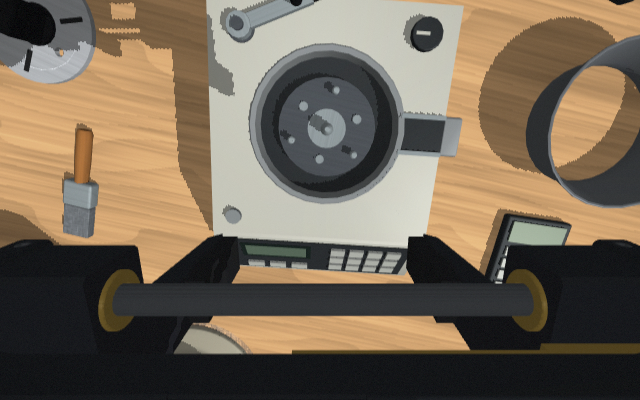

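```bash
python3 - <<'E'
from h import *
c=load('w1'); im=c['pixels'][20:230,200:470]
cv2.imwrite('pics/w1z.png',cv2.resize(im[:,:,::-1],None,fx=2.9,fy=2.85,interpolation=cv2.INTER_CUBIC))
im=c['pixels'][70:180,265:385]
cv2.imwrite('pics/w1zz.png',cv2.resize(im[:,:,::-1],None,fx=5,fy=5,interpolation=cv2.INTER_CUBIC))
E
```

```text
(no output)
```

View pics/w1zz.png

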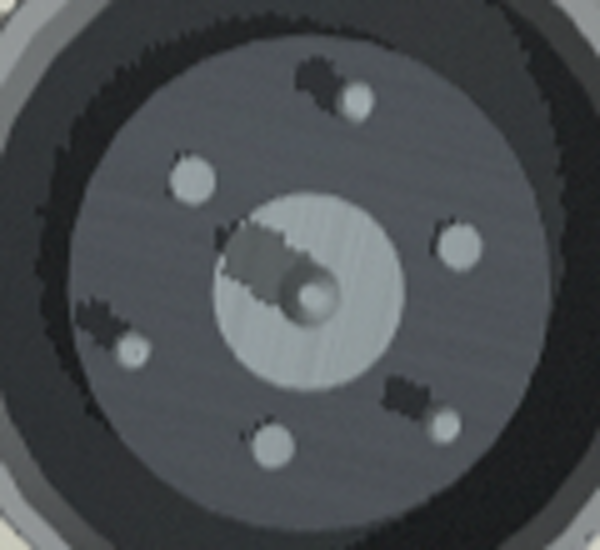

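View pics/w1z.png

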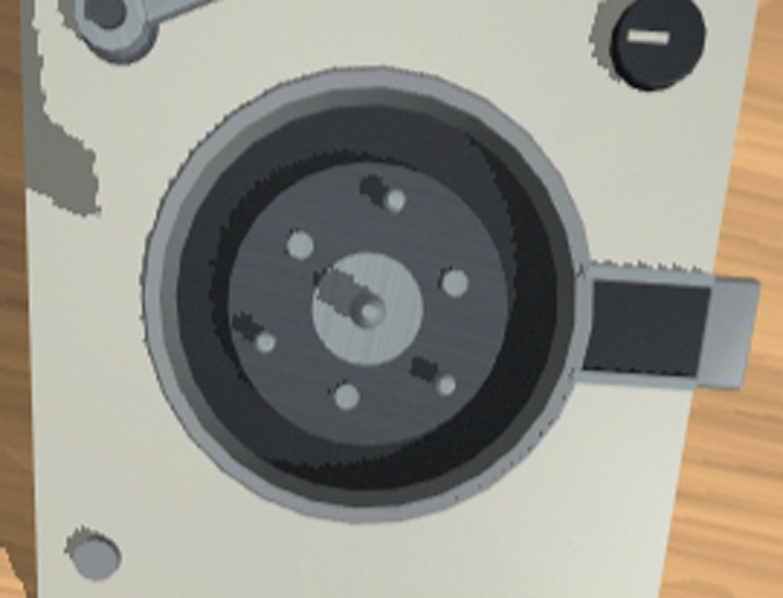

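```bash
cat >> h.py <<'E'
def ray(c,px,z):
    H=400; f=H/2/np.tan(np.radians(float(c['vfov']))/2); M=np.array(c['pose'])
    out=[]
    for u,v in np.atleast_2d(px):
        d=M[:3,:3]@np.array([(u-c['cx'])/f,-(v-c['cy'])/f,-1]); o=M[:3,3]
        out.append(o+d*(z-o[2])/d[2])
    return np.array(out)
E
python3 - <<'E'
from h import *
c=load('w1'); zz=lambda a:np.array(a)/5+np.array([265,70])-.4
pins=ray(c,zz([(357,101),(133,351),(445,426)]),122); boss=ray(c,zz([(193,180),(461,246),(273,446)]),110); tip=ray(c,zz([(314,297)]),134)
print('pins',pins.round(1),'cen',pins.mean(0).round(2),'tip',tip.round(2),'boss cen',boss.mean(0).round(2))
d=pins-pins.mean(0);print(np.hypot(d[:,0],d[:,1]),np.degrees(np.arctan2(d[:,1],d[:,0])))
d=boss-boss.mean(0);print(np.hypot(d[:,0],d[:,1]),np.degrees(np.arctan2(d[:,1],d[:,0])))
P=cloud(c)
# deck points & edges
m=np.abs(P[...,2]-120)<4
print(m.sum(),np.nanmedian(P[...,2][m]))
ys=[]
# left/right deck edges + well rim
for v in (60,90,170,200,220):
    u=np.where(m[v])[0]; print(v,P[v,u.min()].round(1),P[v,u.max()].round(1))
g=(m).astype(np.uint8)
cnt,_=cv2.findContours(g,cv2.RETR_CCOMP,cv2.CHAIN_APPROX_NONE)
for k in cnt:
    if len(k)>150:
        q=P[k[:,0,1],k[:,0,0]][:,:2].astype(np.float32); print(len(k),cv2.fitEllipse(q) , cv2.minAreaRect(q))
E
```

```text
pins [[ 544.2 -137.8  122. ]
 [ 481.7 -101.1  122. ]
 [ 481.  -173.4  122. ]] cen [ 502.32 -137.4   122.  ] tip [[ 502.46 -137.71  134.  ]] boss cen [ 502.58 -136.91  110.  ]
[41.87704036 41.76237427 41.82644908] [  -0.48083459  119.50868602 -120.62209803]
[36.0492569  36.12871036 36.07790515] [ 59.48162867 -60.53880001 179.36212702]
38205 120.20667194665924
60 [543.3   0.7 120.6] [ 600.6 -252.2  120.8]
90 [513.8  -4.1 120.6] [ 571.2 -256.9  120.5]
170 [427.1 -16.7 118.5] [ 485.  -270.8  120.3]
200 [391.5 -22.4 118.5] [ 449.5 -276.4  120.2]
220 [367.4 -27.3 120.1] [ 424.7 -279.3  120.7]
1130 ((498.51220703125, -138.8518524169922), (295.460693359375, 312.2752990722656), 47.992652893066406) ((499.443359375, -147.47178649902344), (269.9113464355469, 281.4327392578125), 9.210265159606934)
412 ((502.789794921875, -136.51834106445312), (158.45669555664062, 158.483642578125), 160.14004516601562) ((502.74810791015625, -136.4746551513672), (158.57403564453125, 158.83551025390625), 3.0936834812164307)
```

```bash
python3 -c "
from h import *
s=get_state();print(rowto([488,290,250],-103,s))"
```

```text
[-0.5199, -0.1733, 0.0998, 0.0002, -0.0001, 0.2857]
```

```bash
python3 -m pendant '[[-0.03,-0.01,0,0,0,0.01],[-0.08,-0.027,0,0,0,0.03],[-0.135,-0.045,0.01,0,0,0.06],[-0.19,-0.063,0.03,0,0,0.09],[-0.245,-0.082,0.05,0,0,0.12],[-0.3,-0.1,0.07,0,0,0.16],[-0.355,-0.118,0.09,0,0,0.2],[-0.41,-0.137,0.1,0,0,0.24],[-0.465,-0.155,0.1,0,0,0.27],[-0.5,-0.167,0.1,0,0,0.286],[-0.52,-0.173,0.1,0,0,0.286],[-0.52,-0.173,0.1,0,0,0.286],[-0.52,-0.173,0.1,0,0,0.286]]'
python3 - <<'E'
from h import *
c=grab('wrist','w2'); s=get_state();print(s['t'],s['tool_pos'],yaw(s),s['dq'].round(3),s['contact_force'])
E
```

```text
t: 2.9
tool_pos: [487.8, 289.6, 250.0]
eef_rot: [-0.623, 0.782, -0.0, -0.0]
contact_force: [0.1, 0.3, 0.6]
opening: 88.2
2.95 [487.84801935 289.45457838 250.09921903] -102.9997012984386 [-0.004 -0.006  0.001  0.002  0.     0.007] [-0.01969384  0.10538704 -0.58188233]
```

View pics/w2.png

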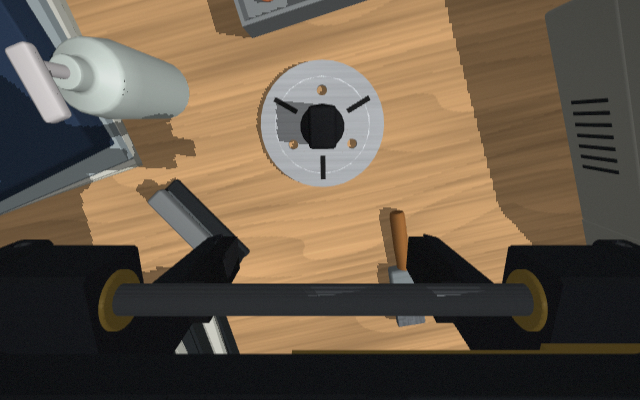

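The disc is centred at (322,123), with holes near (322,90), (293,145) and (352,143). Next I'll measure its centre and angle.

```bash
python3 - <<'E'
from h import *
c=load('w2'); im=c['pixels'][50:200,245:400]
cv2.imwrite('pics/w2z.png',cv2.resize(im[:,:,::-1],None,fx=4,fy=4,interpolation=cv2.INTER_CUBIC))
p=c['pixels'].astype(int); g=p.sum(2); sat=p.max(2)-p.min(2)
P=cloud(c)
m=(np.abs(P[...,2]-8)<3.)&(np.hypot(P[...,0]-544,P[...,1]-278)<85)
print(np.nanmedian(P[...,2][m]))
m2=((sat<30)&(np.hypot(P[...,0]-544,P[...,1]-278)<95)).astype(np.uint8)
cnt,_=cv2.findContours(m2,cv2.RETR_CCOMP,cv2.CHAIN_APPROX_NONE)
for k in cnt:
    if len(k)>14:
        q=ray(c,k[:,0,:],8)[:,:2].astype(np.float32); print(len(k),cv2.minEnclosingCircle(q), cv2.fitEllipse(q))
# knob top
k=(P[...,2]>50)&(P[...,2]<62)&(np.hypot(P[...,0]-544,P[...,1]-278)<60)
kp=np.argwhere(k)[:,::-1]; q=ray(c,kp,56)[:,:2].astype(np.float32); print('knob',len(q),cv2.minAreaRect(q),q.mean(0),np.median(P[k][:,2]))
E
```

```text
8.144433014743868
22 ((67.6474380493164, 35.49385452270508), 7.376510143280029) ((67.23607635498047, 35.748260498046875), (8.47005558013916, 12.981224060058594), 112.5634536743164)
19 ((108.31311798095703, 206.55067443847656), 5.666855812072754) ((108.73274993896484, 205.23802185058594), (5.872922420501709, 11.695836067199707), 99.5345687866211)
3445 ((151.46766662597656, 372.58197021484375), 500.10003662109375) ((264.9502258300781, 365.9481201171875), (279.523193359375, 1115.1810302734375), 167.42140197753906)
16 ((159.6907958984375, 421.32659912109375), 5.739953517913818) ((160.02357482910156, 420.369873046875), (6.87904167175293, 11.913201332092285), 114.20922088623047)
19 ((107.42570495605469, 190.48193359375), 5.953649997711182) ((107.81543731689453, 190.823486328125), (7.890493392944336, 10.742799758911133), 80.8294906616211)
18 ((149.34295654296875, 372.7922668457031), 6.099991798400879) ((149.48348999023438, 373.0532531738281), (7.779003143310547, 12.061258316040039), 109.89594268798828)
17 ((152.8855438232422, 387.4440002441406), 6.0614848136901855) ((153.3185577392578, 386.
[... 1821 characters left out ...]
.56565856933594, 148.78126525878906), 142.44129943847656)
28 ((534.20068359375, 317.1495666503906), 6.583573818206787) ((534.3724365234375, 317.10980224609375), (12.018671035766602, 12.543289184570312), 148.96878051757812)
28 ((519.1685180664062, 247.04432678222656), 6.594642162322998) ((519.2401123046875, 246.953369140625), (12.23293399810791, 12.59229850769043), 163.28541564941406)
29 ((587.5564575195312, 268.8586730957031), 6.736266613006592) ((587.74462890625, 268.9397888183594), (11.370953559875488, 12.87636947631836), 171.9388427734375)
knob 1198 ((547.2142333984375, 277.9515075683594), (28.836862564086914, 44.674007415771484), 77.66763305664062) [547.6553  277.59125] 55.82807838960176
```

View pics/w2z.png

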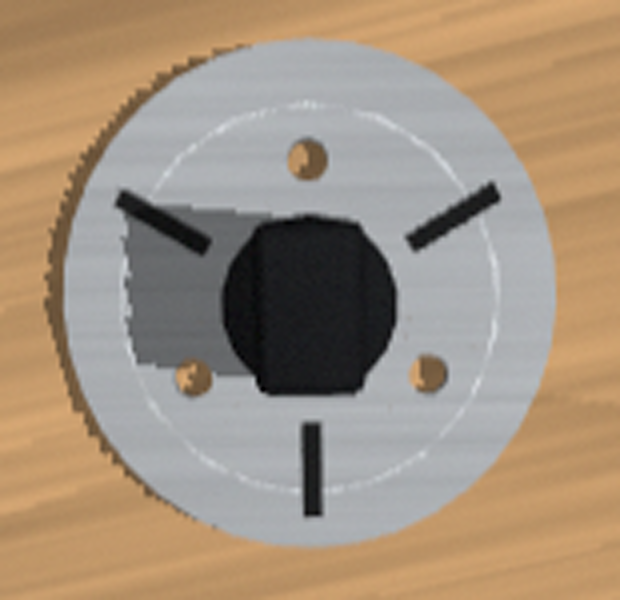

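```bash
python3 - <<'E'
from h import *
c=load('w2');P=cloud(c)
print(P[121:129,296:350:3,2].round(0))
s=get_state();print(rowto([547.1,277.7,110],-102.2,s),rowto([547.1,277.7,29],-102.2,s))
E
```

```text
[[ 8.  8. 12. 11. 53. 57. 56. 56. 56. 55. 57. 55. 55. 55. 12. 12.  8.  8.]
 [ 8.  8. 12. 12. 54. 57. 56. 56. 56. 56. 56. 56. 57. 56. 13. 13.  9.  9.]
 [ 7.  8. 12. 12. 53. 56. 56. 56. 56. 57. 57. 57. 56. 54.  9. 11.  9.  7.]
 [ 6.  7. 11. 12. 54. 57. 57. 57. 56. 56. 56. 57. 55. 54. 12. 11.  8.  8.]
 [ 8.  8. 12. 11. 53. 56. 57. 56. 58. 55. 56. 56. 57. 54. 12. 12.  8.  9.]
 [ 8.  9. 10. 10. 54. 57. 56. 57. 56. 58. 57. 54. 56. 54. 13. 11.  8.  7.]
 [ 8.  9. 12. 12. 53. 55. 57. 56. 56. 56. 56. 56. 56. 55. 12. 13.  7.  7.]
 [ 8.  8. 11. 12. 53. 56. 56. 55. 57. 56. 57. 57. 55. 54. 13. 11.  9.  7.]]
[-0.0024, -0.0755, 0.1751, -0.0001, -0.0002, -0.0089] [-0.0024, -0.0754, 0.2764, -0.0001, -0.0002, -0.0089]
```

```bash
python3 -m pendant '[[0,-0.02,0.04,0,0,-0.009],[-0.001,-0.045,0.09,0,0,-0.009],[-0.002,-0.07,0.14,0,0,-0.009],[-0.0024,-0.0755,0.19,0,0,-0.009],[-0.0024,-0.0755,0.23,0,0,-0.009],[-0.0024,-0.0755,0.26,0,0,-0.009],[-0.0024,-0.0755,0.275,0,0,-0.009],[-0.0024,-0.0755,0.2764,0,0,-0.009],[-0.0024,-0.0755,0.2764,0,0,-0.009],[-0.0024,-0.0755,0.2764,0,0,-0.009]]'
python3 - <<'E'
from h import *
c=grab('wrist','w3'); s=get_state();print(s['t'],s['tool_pos'],yaw(s),s['dq'].round(3),s['contact_force'])
E
```

```text
t: 3.95
tool_pos: [547.6, 279.4, 30.4]
eef_rot: [-0.629, 0.778, -0.001, 0.001]
contact_force: [0.4, 0.3, 0.1]
opening: 88.0
4.0 [547.47931512 279.5271473   30.27650093] -102.10705860164879 [ 0.004  0.005  0.004  0.002 -0.004 -0.001] [ 0.23560189 -0.85623134 -0.47296357]
```

View pics/w3.png

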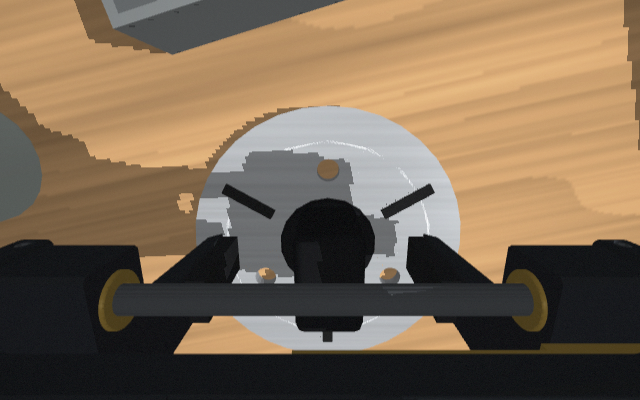

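```bash
python3 - <<'E'
from h import *
c=load('w3'); s=get_state(); P=cloud(c)
p=c['pixels'].astype(int); sat=p.max(2)-p.min(2)
m=(np.abs(P[...,2]-8)<3.)
kk=np.argwhere(m & (sat<40))[:,::-1]; kk=kk[(kk[:,1]<235)]
# rim points: topmost disc pixel per column
pts=[]
for u in range(215,445,4):
    v=np.where((sat[:,u]<35)&m[:,u])[0]
    v=v[v<235]
    if len(v): pts.append((u,v.min()))
q=ray(c,pts,8)[:,:2]
A=np.c_[2*q,np.ones(len(q))]
for _ in range(5):
    x=np.linalg.lstsq(A,(q**2).sum(1),rcond=None)[0]; r=np.sqrt(x[2]+x[0]**2+x[1]**2); res=np.hypot(*(q-x[:2]).T)-r; g=np.abs(res)<1; q=q[g];A=A[g]
print(x[:2],r,len(q))
h=((sat>45)).astype(np.uint8)
n,l,st,ce=cv2.connectedComponentsWithStats(h)
for i in range(1,n):
    if 60<st[i,4]<900 : print(st[i],ce[i],ray(c,[ce[i]],8))
k=(P[...,2]>50)&(P[...,2]<62); k[:,:250]=0;k[:,410:]=0
print('state',s['tool_pos'],yaw(s),s['joints'])
# knob top left/right edges
E
```

```text
[621.64038616 264.3568464 ] 45.616707676006186 14
[318 160  20  18 293] [327.48122867 168.59385666] [[588.59892682 268.90869271   8.        ]]
[258 268  17  11 137] [266.24087591 273.02919708] [[535.93623951 316.60753196   8.        ]]
[380 269  16  10 127] [387.46456693 273.37007874] [[520.87710213 247.23926982   8.        ]]
state [547.47931512 279.5271473   30.27650093] -102.10705860164879 [ 2.79748773e-01  7.11117154e-01  1.38357295e+00 -3.02333436e-05
  1.04442809e+00  2.06186955e+00]
```

```bash
python3 -c "
from h import *
print(rowto([547.3,277.7,29.5],-102.2))"; python3 -m pendant '[[0.002,0,0.001,0,0,0],[0.002,0,0.001,0,0,0]]'
```

```text
[0.0023, -0.0003, 0.001, -0.0014, 0.0007, 0.001]
t: 4.2
tool_pos: [546.6, 277.8, 28.5]
eef_rot: [-0.629, 0.778, -0.0, 0.0]
contact_force: [0.2, 0.1, 0.1]
opening: 88.1
```

```bash
python3 -m pendant '[[0,0,0,0,0,0],[0,0,0,0,0,0],[0,0,0,0,0,0],[0,0,0,0,0,0],[0,0,0,0,0,0],[0,0,0,0,0,0],[0,0,0,0,0,0]]' -1 40; python3 -c "
from h import *
s=get_state(); print(s['tool_pos'],yaw(s),s['contact_force'],s['ft_torque'],s['opening'])"
```

```text
t: 4.9
tool_pos: [546.5, 277.9, 28.0]
eef_rot: [-0.629, 0.778, 0.0, -0.0]
contact_force: [-0.3, -0.8, 0.5]
opening: 34.1
[546.521887   277.88846856  28.03524132] -102.10600706309567 [-0.33932405 -0.80167799  0.4738768 ] [ 0.04669876 -0.03464738  0.0253703 ] 34.09641963002566
```

```bash
python3 -m pendant '[[0,0,0,0,0,0],[0,0,0,0,0,0],[0,0,-0.005,0,0,0],[0,0,-0.02,0,0,0],[0,0,-0.04,0,0,0],[0,0,-0.06,0,0,0],[0,0,-0.06,0,0,0]]'; python3 - <<'E'
from h import *
grab('wrist','w4')
s=get_state(); print(s['tool_pos'],yaw(s),s['contact_force'],s['ft_torque'],s['opening'])
E
```

```text
t: 5.6
tool_pos: [547.5, 278.3, 78.6]
eef_rot: [-0.629, 0.778, -0.001, 0.002]
contact_force: [0.2, -0.2, -5.2]
opening: 29.6
[546.85704484 278.07933901  77.10019034] -102.10524401856951 [ 0.61283847  0.31580393 -5.93676903] [0.01047667 0.0449143  0.0314776 ] 29.81087785402826
```

View pics/w4.png

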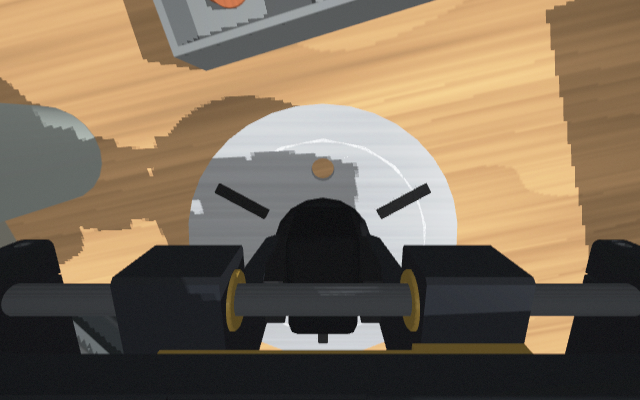

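```bash
cat >> h.py <<'E'
def inhand(c,s,zt):
    p=c['pixels'].astype(int); sat=p.max(2)-p.min(2); P=cloud(c)
    h=(sat>40).astype(np.uint8); n,l,st,ce=cv2.connectedComponentsWithStats(h)
    for i in range(1,n):
        if 100<st[i,4]<700 and 290<ce[i][0]<350 and 140<ce[i][1]<200: hp=ray(c,[ce[i]],zt)[0]; print('hole',ce[i],st[i,4],hp)
    q=ray(c,[(u,v) for u in range(200,450,3) for v in np.where((sat[:,u]<35)&(p[:,u].sum(1)>250)&(np.abs(P[:,u,2]-zt)<5))[0][:1] if v<225],zt)[:,:2]
    for _ in range(8):
        A=np.c_[2*q,np.ones(len(q))]; x=np.linalg.lstsq(A,(q**2).sum(1),rcond=None)[0]; r=np.sqrt(x[2]+x[0]**2+x[1]**2); res=np.abs(np.hypot(*(q-x[:2]).T)-r); g=res<max(.6,np.median(res)*2.5); q=q[g]
    print('rim',x[:2],r,len(q))
    M=R.from_quat(s['eef_rot']).as_matrix()
    print('rim centre - tcp in tool',M.T@np.r_[x[:2]-s['tool_pos'][:2],0])
    d=hp[:2]-x[:2]; print('hole angle',np.degrees(np.arctan2(d[1],d[0])),np.hypot(*d),'yaw',yaw(s))
    for cen in [hp[:2]-42*np.array([np.cos(a),np.sin(a)]) for a in [np.radians(yaw(s)+90)]]: print('hole-based centre in tool (assuming aligned)',M.T@np.r_[cen-s['tool_pos'][:2],0])
    disc=(np.abs(P[...,2]-zt)<6)&(sat<35); 
    print('disc z',np.median(P[...,2][disc]))
    q=P[disc]; a,b,cc=np.linalg.lstsq(np.c_[q[:,:2]-q[:,:2].mean(0),np.ones(len(q))],q[:,2],rcond=None)[0]; print('slope deg',np.degrees([a,b]))
E
python3 - <<'E'
from h import *
inhand(load('w4'),get_state(),57)
E
```

```text
hole [322.37962963 167.74074074] 324 [589.64600048 270.33997034  57.        ]
rim [547.11377594 279.54742792] 75.70096285717996 84
rim centre - tcp in tool [-1.48928224  0.05685052  0.00152994]
hole angle -12.21501164911318 43.51743787662472 yaw -102.10524401856951
hole-based centre in tool (assuming aligned) [-1.40591134 -1.46050511  0.0042213 ]
disc z 58.809785606745436
slope deg [ 0.09684778 -0.33582073]
```

```bash
python3 -c "
from h import *
print(rowto([502.5,-137.5,222],-90.4))"
```

```text
[0.5194, -0.0551, -0.1816, -0.0012, 0.0006, -0.1301]
```

```bash
python3 -m pendant '[[0,0,-0.015,0,0,0],[0,0,-0.05,0,0,0],[0,0,-0.09,0,0,0],[0.01,-0.001,-0.13,0,0,0],[0.035,-0.004,-0.165,0,0,-0.01],[0.075,-0.008,-0.1816,0,0,-0.02],[0.12,-0.013,-0.1816,0,0,-0.03],[0.165,-0.018,-0.1816,0,0,-0.045],[0.21,-0.023,-0.1816,0,0,-0.06],[0.255,-0.028,-0.1816,0,0,-0.07],[0.3,-0.032,-0.1816,0,0,-0.08],[0.345,-0.037,-0.1816,0,0,-0.09],[0.39,-0.042,-0.1816,0,0,-0.1],[0.43,-0.046,-0.1816,0,0,-0.11],[0.465,-0.05,-0.1816,0,0,-0.12],[0.493,-0.053,-0.1816,0,0,-0.13],[0.51,-0.055,-0.1816,0,0,-0.13],[0.519,-0.055,-0.1816,0,0,-0.13],[0.519,-0.055,-0.1816,0,0,-0.13],[0.519,-0.055,-0.1816,0,0,-0.13]]'; python3 -m pendant '[[0,0,0,0,0,0],[0,0,0,0,0,0],[0,0,0,0,0,0]]'
python3 - <<'E'
from h import *
s=get_state();c=grab('wrist','w5'); print(s['t'],s['tool_pos'],yaw(s),s['contact_force'],s['ft_torque'],s['opening'],s['dq'].round(3))
inhand(c,s,s['tool_pos'][2]-20)
grab('side','s5')
E
```

```text
t: 7.65
tool_pos: [502.4, -136.5, 221.3]
eef_rot: [-0.705, 0.709, 0.0, 0.0]
contact_force: [-0.1, -0.4, -5.9]
opening: 29.4
t: 7.95
tool_pos: [502.5, -136.8, 221.3]
eef_rot: [-0.705, 0.709, 0.0, 0.0]
contact_force: [0.9, 0.2, -5.7]
opening: 29.5
7.95 [ 502.53508204 -136.82917358  221.34550703] -90.36792536508086 [ 0.88072137  0.2221809  -5.70534866] [ 0.06524218 -0.03025684  0.00126241] 29.51640470750122 [-0.005 -0.    -0.001 -0.001 -0.    -0.001]
rim [ 502.79881033 -136.00142134] 74.97032243692794 84
rim centre - tcp in tool [-8.29428698e-01 -2.58407466e-01  4.46608438e-05]Traceback (most recent call last):
  File "<stdin>", line 3, in <module>
  File "h.py", line 41, in inhand
    d=hp[:2]-x[:2]; print('hole angle',np.degrees(np.arctan2(d[1],d[0])),np.hypot(*d),'yaw',yaw(s))
      ^^
UnboundLocalError: cannot access local variable 'hp' where it is not associated with a value
```

View pics/w5.png

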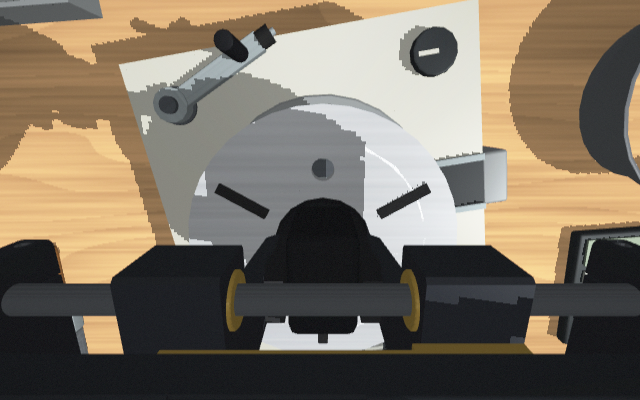

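```bash
python3 - <<'E'
from h import *
c=load('w5'); im=c['pixels'][140:200,290:360]; cv2.imwrite('pics/w5z.png',cv2.resize(im[:,:,::-1],None,fx=8,fy=8,interpolation=cv2.INTER_CUBIC))
hp=ray(c,[(322.5,169)],201.3)[0];print(hp, np.degrees(np.arctan2(hp[1]+136.0,hp[0]-502.8)))
E
python3 -m pendant '[[0.0015,0.0004,0.008,0,0,0],[0.0015,0.0004,0.022,0,0,0],[0.0015,0.0004,0.04,0,0,0],[0.0015,0.0004,0.055,0,0,0],[0.0015,0.0004,0.063,0,0,0],[0.0015,0.0004,0.065,0,0,0],[0.0015,0.0004,0.065,0,0,0],[0.0015,0.0004,0.065,0,0,0]]'
python3 - <<'E'
from h import *
s=get_state();c=grab('wrist','w6'); print(s['t'],s['tool_pos'],yaw(s),s['contact_force'],s['ft_torque'],s['opening'],s['dq'].round(3))
c=grab('side','s6');im=c['pixels'][130:280,220:400]; cv2.imwrite('pics/s6z.png',cv2.resize(im[:,:,::-1],None,fx=4,fy=4,interpolation=cv2.INTER_CUBIC))
E
```

```text
[ 545.11208794 -136.29029718  201.3       ] -0.3930919787254265
t: 8.8
tool_pos: [502.3, -138.6, 169.7]
eef_rot: [-0.705, 0.71, -0.0, 0.0]
contact_force: [-0.1, 0.2, -4.4]
opening: 29.3
8.8 [ 502.34160411 -138.64585592  169.72240632] -90.40903580271899 [-0.06798026  0.15779445 -4.35250504] [ 0.03518152 -0.01080126 -0.00930694] 29.30804341341944 [-0.    -0.004  0.001  0.001 -0.001  0.   ]
```

View pics/w5z.png

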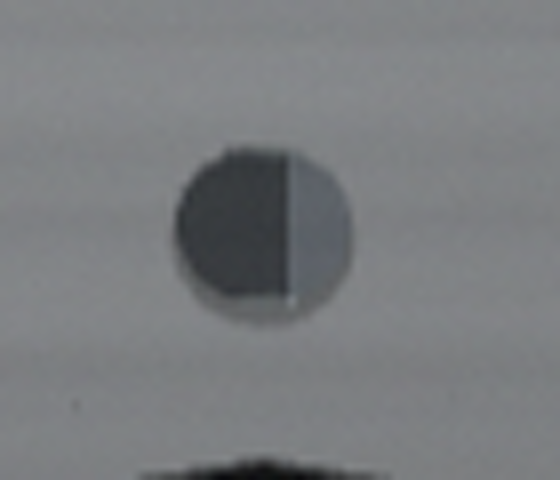

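View pics/s6z.png

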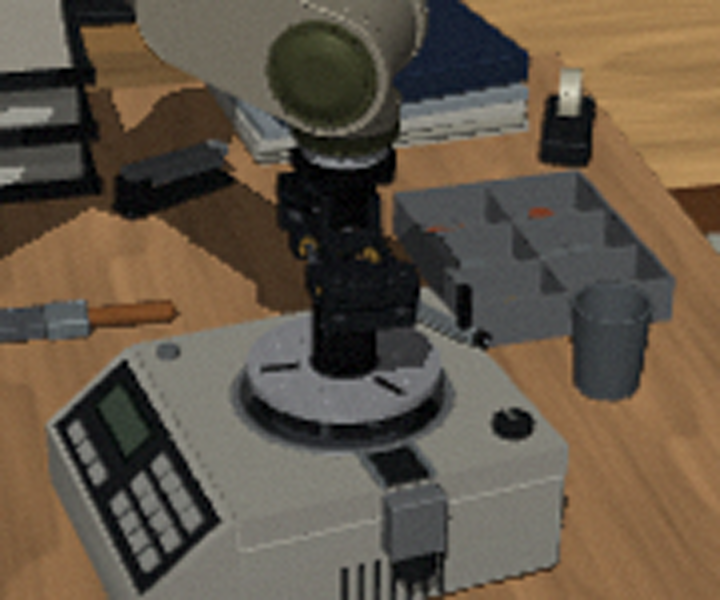

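View pics/w6.png

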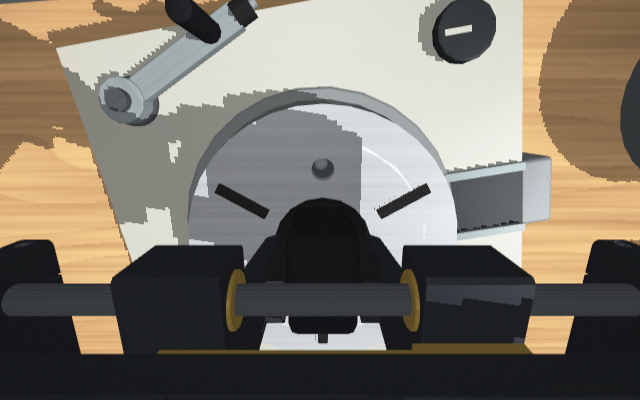

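```bash
python3 - <<'E'
from h import *
c=load('w6'); s=get_state(); 
try: inhand(c,s,s['tool_pos'][2]-20)
except Exception as e: print(e)
im=c['pixels'][150:190,300:345]; cv2.imwrite('pics/w6z.png',cv2.resize(im[:,:,::-1],None,fx=12,fy=12,interpolation=cv2.INTER_CUBIC))
im=c['pixels'][75:250,170:480]; cv2.imwrite('pics/w6y.png',cv2.resize(im[:,:,::-1],None,fx=2.5,fy=2.5,interpolation=cv2.INTER_CUBIC))
P=cloud(c); p=c['pixels'].astype(int)
# outer well rim: lowest deck pixel (z~120) from top per column, moving downwards until depth/colour leaves deck
pts=[]
for u in range(240,420,3):
    col=[v for v in range(70,200) if abs(P[v,u,2]-120)<2.5 and p[v,u].sum()>0]
    # first v where depth departs <117
    vv=[v for v in range(70,130) if P[v,u,2]<116]
    if vv: pts.append((u,vv[0]-.5))
q=ray(c,pts,120)[:,:2]
for _ in range(8):
    r=79.3
    from scipy.optimize import least_squares
    f=least_squares(lambda x:np.hypot(q[:,0]-x[0],q[:,1]-x[1])-x[2],[502,-137,79],loss='soft_l1')
    res=np.abs(f.fun); q=q[res<1.5]
print(f.x,len(q))
E
```

```text
rim [ 502.64279399 -137.78583586] 74.96625820213313 84
rim centre - tcp in tool [-8.16733430e-01 -3.30486924e-01 -8.20520872e-05]
cannot access local variable 'hp' where it is not associated with a value
[ 503.01882864 -136.87826923   78.33095433] 44
```

View pics/w6z.png

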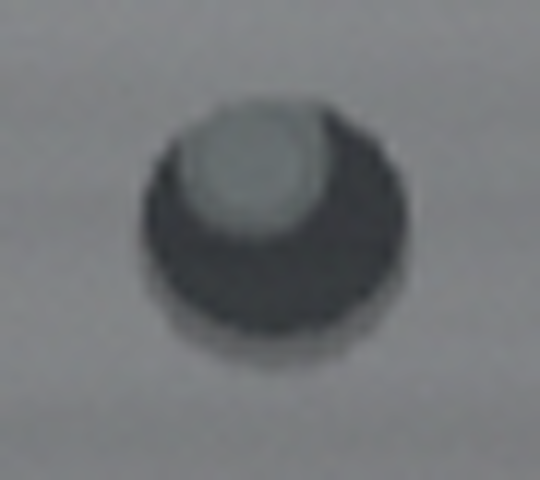

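View pics/w6y.png

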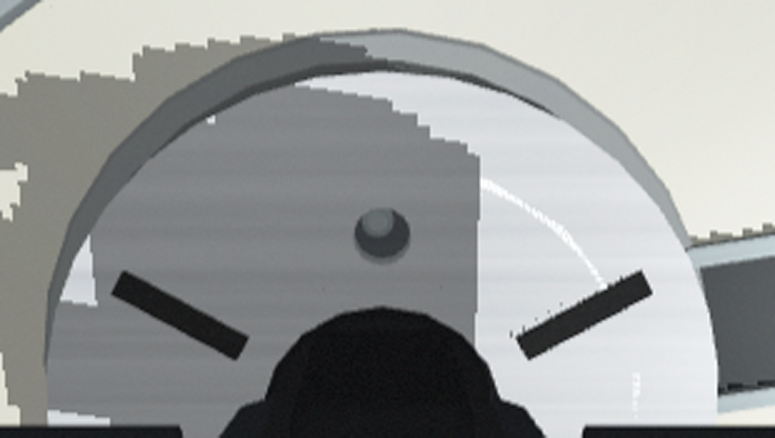

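```bash
python3 - <<'E'
from h import *
c=load('w6')
a=ray(c,[(252/12+300-.46,165/12+150-.46)],122)[0];b=ray(c,[(275/12+300-.46,232/12+150-.46)],149.7)[0]
print('pin',a,'hole',b,'diff',a-b, np.degrees(np.arctan2(b[1]+137.79,b[0]-502.64)))
E
```

```text
pin [ 544.21016056 -136.92539776  122.        ] hole [ 545.01954824 -138.08464161  149.7       ] diff [ -0.80938767   1.15924386 -27.7       ] -0.398339521374687
```

```bash
python3 -m pendant '[[-0.0011,0.0004,0,0,0,0],[-0.0011,0.0004,0.005,0,0,0],[-0.0011,0.0004,0.01,0,0,0],[-0.0011,0.0004,0.0146,0,0,0],[-0.0011,0.0004,0.0146,0,0,0]]'
python3 - <<'E'
from h import *
s=get_state();c=grab('wrist','w7'); print(s['t'],s['tool_pos'],yaw(s),s['contact_force'],s['ft_torque'],s['opening'],s['dq'].round(3))
try: inhand(c,s,s['tool_pos'][2]-20)
except Exception as e: print(e)
im=c['pixels'][150:190,300:345]; cv2.imwrite('pics/w7z.png',cv2.resize(im[:,:,::-1],None,fx=12,fy=12,interpolation=cv2.INTER_CUBIC))
E
```

```text
t: 9.4
tool_pos: [501.6, -137.5, 156.9]
eef_rot: [-0.705, 0.71, 0.001, -0.0]
contact_force: [-0.7, 0.7, -5.3]
opening: 29.6
9.4 [ 501.56417707 -137.50024319  156.93838524] -90.40997794773465 [-0.68470708  0.6761503  -5.30483636] [ 0.05533412 -0.00420995  0.04979632] 29.612722422883955 [-0.001 -0.008 -0.012  0.     0.011 -0.   ]
rim [ 601.65100272 -147.96359396] 48.913544396901386 83
rim centre - tcp in tool [   9.74691935 -100.15905535   -0.12478807]
cannot access local variable 'hp' where it is not associated with a value
```

View pics/w7z.png

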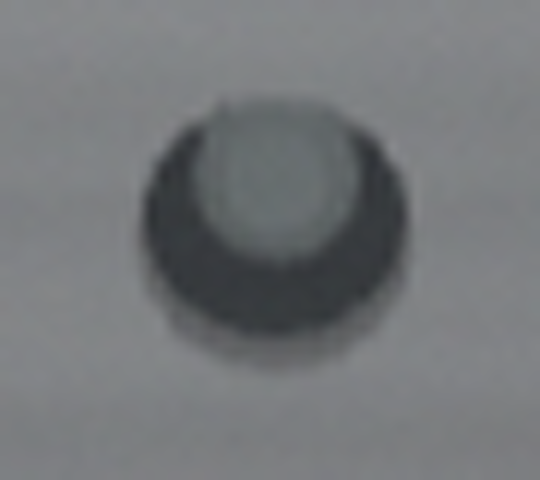

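```bash
python3 - <<'E'
from h import *
c=load('w7')
a=ray(c,[(277/12+300-.46,182/12+150-.46)],122)[0];b=ray(c,[(275/12+300-.46,232/12+150-.46)],136.9)[0]
print('pin',a,'hole',b,'diff',a-b)
E
```

```text
pin [ 544.26697988 -137.03350167  122.        ] hole [ 544.19391913 -136.94046373  136.9       ] diff [  0.07306075  -0.09303793 -14.9       ]
```

```bash
python3 -m pendant '[[0,0,0.004,0,0,0],[0,0,0.007,0,0,0],[0,0,0.01,0,0,0],[0,0,0.01,0,0,0]]'
python3 - <<'E'
from h import *
s=get_state();c=grab('wrist','w8'); print(s['t'],s['tool_pos'],yaw(s),s['contact_force'],s['ft_torque'],s['opening'],s['dq'].round(3))
im=c['pixels'][150:190,300:345]; cv2.imwrite('pics/w8z.png',cv2.resize(im[:,:,::-1],None,fx=12,fy=12,interpolation=cv2.INTER_CUBIC))
E
```

```text
t: 9.85
tool_pos: [501.7, -137.6, 149.3]
eef_rot: [-0.705, 0.71, 0.0, -0.0]
contact_force: [-0.8, 0.3, -5.8]
opening: 29.5
9.85 [ 501.65283466 -137.559223    149.28995352] -90.41008615852145 [-0.84391049  0.25028536 -5.7804179 ] [ 0.00124917 -0.02091903 -0.01033286] 29.537055796932933 [-0.001 -0.005 -0.008  0.     0.009  0.   ]
```

View pics/w8z.png

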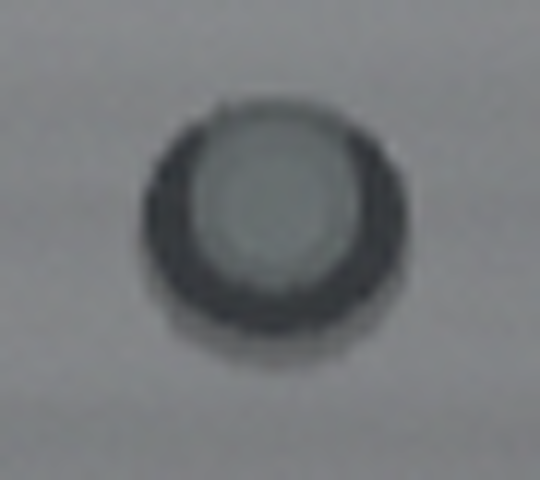

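No contact so far: the underside is at about 121 mm and the pin is entering the hole. I'll keep lowering in small steps.

```bash
python3 -m pendant '[[0,0,0.0025,0,0,0],[0,0,0.005,0,0,0],[0,0,0.0065,0,0,0],[0,0,0.0065,0,0,0]]';python3 -m pendant '[[0,0,0.0012,0,0,0],[0,0,0.0025,0,0,0],[0,0,0.0025,0,0,0]]'
python3 - <<'E'
from h import *
s=get_state();c=grab('wrist','w9'); print(s['t'],s['tool_pos'],yaw(s),s['contact_force'],s['ft_torque'],s['opening'],s['dq'].round(3))
im=c['pixels'][150:190,300:345]; cv2.imwrite('pics/w9z.png',cv2.resize(im[:,:,::-1],None,fx=12,fy=12,interpolation=cv2.INTER_CUBIC))
E
```

```text
t: 10.3
tool_pos: [501.7, -137.6, 144.2]
eef_rot: [-0.705, 0.71, 0.0, -0.0]
contact_force: [-0.6, -0.2, -4.5]
opening: 29.8
t: 10.6
tool_pos: [501.8, -137.6, 142.3]
eef_rot: [-0.705, 0.71, 0.0, -0.0]
contact_force: [0.3, 0.1, -4.9]
opening: 30.0
10.6 [ 501.76491726 -137.59756153  142.3072071 ] -90.40708325330154 [ 0.30104443  0.08288363 -4.89491019] [ 0.04221143  0.07100549 -0.02529997] 30.048882969628824 [-0.    -0.003 -0.002 -0.001  0.003  0.   ]
```

View pics/w9z.png

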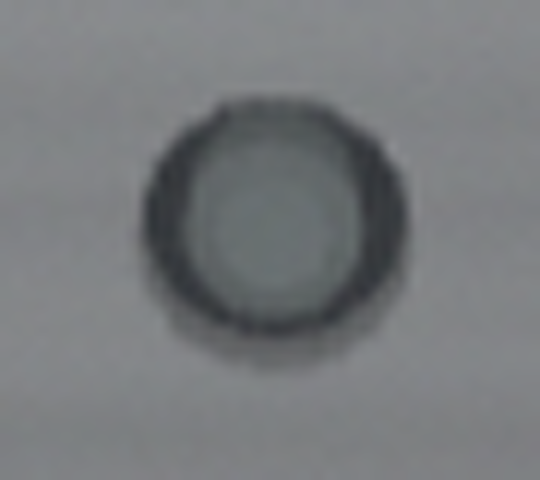

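```bash
python3 -m pendant '[[0,0,0.0013,0,0,0],[0,0,0.0026,0,0,0],[0,0,0.0038,0,0,0],[0,0,0.0038,0,0,0]]';python3 -m pendant '[[0,0,0.0005,0,0,0],[0,0,0.0010,0,0,0]]';python3 -m pendant '[[0,0,0.0005,0,0,0],[0,0,0.0005,0,0,0]]'
```

```text
t: 11.05
tool_pos: [501.8, -137.6, 139.2]
eef_rot: [-0.705, 0.71, 0.0, -0.0]
contact_force: [0.1, -0.7, -5.2]
opening: 29.4
t: 11.25
tool_pos: [501.8, -137.6, 138.6]
eef_rot: [-0.705, 0.71, -0.0, 0.0]
contact_force: [-0.3, 0.1, -4.9]
opening: 29.4
t: 11.45
tool_pos: [501.8, -137.6, 138.1]
eef_rot: [-0.705, 0.71, 0.0, -0.0]
contact_force: [-0.5, 0.4, -5.4]
opening: 29.5
```

```bash
for i in 1 2; do python3 -m pendant '[[0,0,0.0004,0,0,0],[0,0,0.0004,0,0,0],[0,0,0.0004,0,0,0]]';done
```

```text
t: 11.75
tool_pos: [501.8, -137.6, 138.0]
eef_rot: [-0.705, 0.71, -0.0, 0.0]
contact_force: [-0.8, 0.5, -3.7]
opening: 30.0
t: 12.05
tool_pos: [501.9, -137.6, 137.9]
eef_rot: [-0.705, 0.71, -0.0, 0.0]
contact_force: [-2.2, 1.1, 2.8]
opening: 29.3
```

The disc seated at TCP 138 mm, which puts its underside at 110 mm, under a light force. Now I'll release it and check.

```bash
python3 -m pendant '[[0,0,0,0,0,0],[0,0,0,0,0,0],[0,0,0,0,0,0],[0,0,0,0,0,0],[0,0,0,0,0,0]]' 0.3; python3 -m pendant '[[0,0,0,0,0,0],[0,0,-0.01,0,0,0],[0,0,-0.03,0,0,0],[0,0,-0.07,0,0,0],[0,0.02,-0.11,0,0,0],[0,0.05,-0.15,0,0,0],[0,0.08,-0.18,0,0,0],[0,0.1,-0.19,0,0,0],[0,0.1,-0.19,0,0,0],[0,0.1,-0.19,0,0,0]]'
python3 - <<'E'
from h import *
s=get_state();c=grab('wrist','w10'); print(s['t'],s['tool_pos'],yaw(s),s['contact_force'],s['ft_torque'],s['opening'])
E
```

```text
t: 12.55
tool_pos: [501.9, -137.6, 137.5]
eef_rot: [-0.705, 0.71, -0.0, 0.0]
contact_force: [-0.2, 0.0, 0.1]
opening: 57.4
t: 13.55
tool_pos: [422.0, -137.1, 289.6]
eef_rot: [-0.704, 0.71, -0.0, 0.0]
contact_force: [-0.7, -0.2, 0.5]
opening: 57.5
13.55 [ 422.04643652 -137.09584768  289.61046015] -90.4329845454076 [-0.70470313 -0.16015707  0.495252  ] [ 0.03029818  0.03089617 -0.04016866] 57.46351805392997
```

View pics/w10.png

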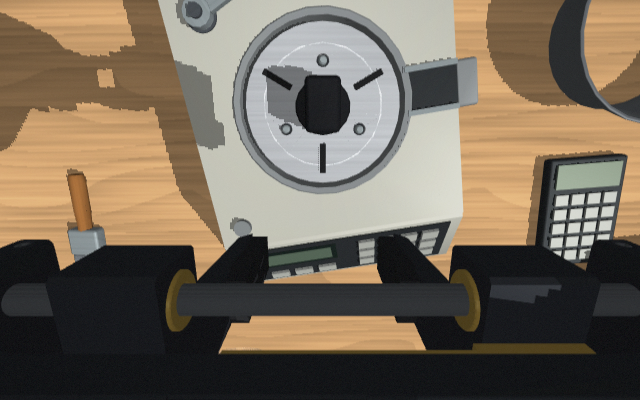

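```bash
python3 - <<'E'
from h import *
c=load('w10');P=cloud(c);p=c['pixels'].astype(int);sat=p.max(2)-p.min(2)
m=(np.hypot(P[...,0]-502.5,P[...,1]+137)<72)&(p.sum(2)>330)&(sat<35)
q=P[m];print('disc top z',np.median(q[:,2]),len(q)); a=np.linalg.lstsq(np.c_[q[:,:2]-[502.5,-137],np.ones(len(q))],q[:,2],rcond=None)[0];print('slope deg',np.degrees(a[:2]),a[2])
d=(np.hypot(P[...,0]-502.5,P[...,1]+137)>85)&(np.hypot(P[...,0]-502.5,P[...,1]+137)<100)&(p.sum(2)>450);print('deck',np.median(P[d][:,2]))
k=(P[...,2]>155)&(np.hypot(P[...,0]-502.5,P[...,1]+137)<40);print('knob top',np.median(P[k][:,2]))
for n in ('w5','w6'):
    c=load(n);P=cloud(c);px=c['pixels'].astype(int)
    k=(P[...,2]>163)&(P[...,2]<175)&(np.hypot(P[...,0]-615,P[...,1]+80)<40)
    q=P[k];print(n,'peg top',len(q),q.mean(0),q.min(0),q.max(0))
    k=(P[...,2]>128)&(P[...,2]<150)&(np.hypot(P[...,0]-580,P[...,1]+28)<22)
    q=P[k];print(n,'pivot',len(q),np.median(q,0),q.min(0),q.max(0))
E
```

```text
disc top z 118.14467099375622 14405
slope deg [ 0.07228432 -0.04632953] 118.1734783466022
deck 120.19167807016368
knob top 165.8764530026412
w5 peg top 426 [614.04253033 -81.02954302 168.91803872] [608.34529944 -86.24628618 163.20983274] [620.31607325 -74.73581552 171.79241291]
w5 pivot 1324 [583.52316992 -32.28601347 133.5087681 ] [569.32067004 -48.90382595 128.00350836] [597.15429197 -15.92450435 139.1808473 ]
w6 peg top 752 [612.73958003 -81.3906183  168.59433014] [608.32386709 -86.42284469 163.07095973] [617.63557342 -74.29675987 171.54535174]
w6 pivot 2289 [583.36624585 -32.65378232 133.50384233] [569.48521712 -48.86984113 128.000033  ] [597.3595959  -15.57619371 139.65305333]
```

```bash
python3 - <<'E'
from h import *
c=load('w5');P=cloud(c)
im=c['pixels'][15:135,145:290]; cv2.imwrite('pics/w5p.png',cv2.resize(im[:,:,::-1],None,fx=5,fy=5,interpolation=cv2.INTER_CUBIC))
k=(P[...,2]>135.5)&(P[...,2]<150)&(np.hypot(P[...,0]-580,P[...,1]+28)<22)
q=P[k]; print(len(q),q.mean(0))
for psi in (8,9,10,11,12,13):
    a=np.radians(psi+45); pv=np.array([502.5,-137])+134.35*np.array([np.cos(a),np.sin(a)]); print(psi,pv,np.hypot(*(pv-[613.9,-81])))
m=(np.abs(P[...,2]-120)<3)
w=load('w1');P=cloud(w);m=(np.abs(P[...,2]-120)<3)
L=[];Rr=[]
for v in range(40,225,3):
    u=np.where(m[v])[0]; L.append(P[v,u.min()]); 
    if v<100 or v>170: Rr.append(P[v,u.max()])
for Q in (L,Rr):
    Q=np.array(Q,dtype=np.float32); vx,vy,_,_=cv2.fitLine(Q[:,:2],cv2.DIST_HUBER,0,.01,.01).ravel(); print(np.degrees(np.arctan2(vy,vx)))
E
```

```text
270 [581.42037943 -28.50786996 137.45925631]
8 [583.35384836 -29.70331923] 59.702737278134414
9 [581.46894865 -28.30856681] 61.8721280062782
10 [579.55999422 -26.94692285] 64.03882530247002
11 [577.62756658 -25.61880213] 66.2024659958924
12 [575.67225435 -24.3246092 ] 68.36271249651013
13 [573.69465315 -23.06473828] 70.51924890237376
9.0609865
8.867503
```

View pics/w5p.png

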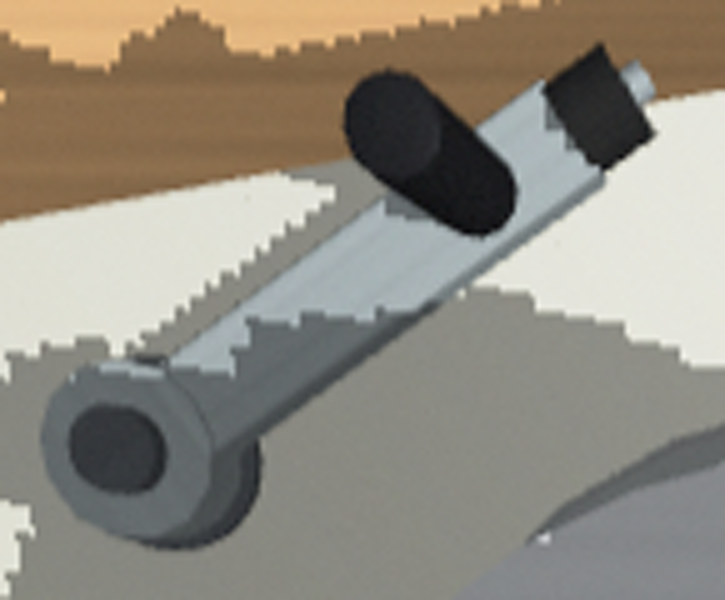

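The camera puts the disc home and level: its top is at 118.2 mm and the knob top at 165.9 mm. The pivot is at (581.5,-28.4) and the peg at (613.9,-81), so the arm has 1.18 rad left to swing. I'll push the peg with closed fingers from its far side.

```bash
python3 -c "
from h import *
print(rowto([648,-84,260],-90),rowto([648,-84,153],-90))"
```

```text
[-0.0683, -0.2818, 0.0363, 0.0003, 0.0003, -0.0046] [-0.0683, -0.2819, 0.1701, 0.0003, 0.0003, -0.0046]
```

```bash
python3 -m pendant '[[-0.01,-0.02,0,0,0,0],[-0.02,-0.06,0,0,0,0],[-0.035,-0.11,0,0,0,0],[-0.05,-0.16,0,0,0,0],[-0.065,-0.21,0,0,0,0],[-0.068,-0.25,0.01,0,0,0],[-0.068,-0.275,0.03,0,0,0],[-0.068,-0.282,0.05,0,0,0],[-0.068,-0.282,0.05,0,0,0]]' -1 15
python3 - <<'E'
from h import *
s=get_state();c=grab('wrist','w11'); print(s['t'],s['tool_pos'],yaw(s),s['contact_force'],s['opening'])
c=grab('side','s11'); im=c['pixels'][130:280,220:400]; cv2.imwrite('pics/s11z.png',cv2.resize(im[:,:,::-1],None,fx=4,fy=4,interpolation=cv2.INTER_CUBIC))
print(rowto([648,-84,153],-90))
E
```

```text
t: 14.5
tool_pos: [648.2, -83.6, 245.1]
eef_rot: [-0.705, 0.709, 0.003, -0.002]
contact_force: [-0.3, -0.5, -0.0]
opening: 0.9
14.5 [648.19696879 -83.60229136 245.1261008 ] -90.36325877783766 [-0.31973088 -0.50789547 -0.01640909] 0.8645522088317846
[-0.0, -0.0002, 0.1198, 0.0009, 0.0003, -0.0044]
```

View pics/s11z.png

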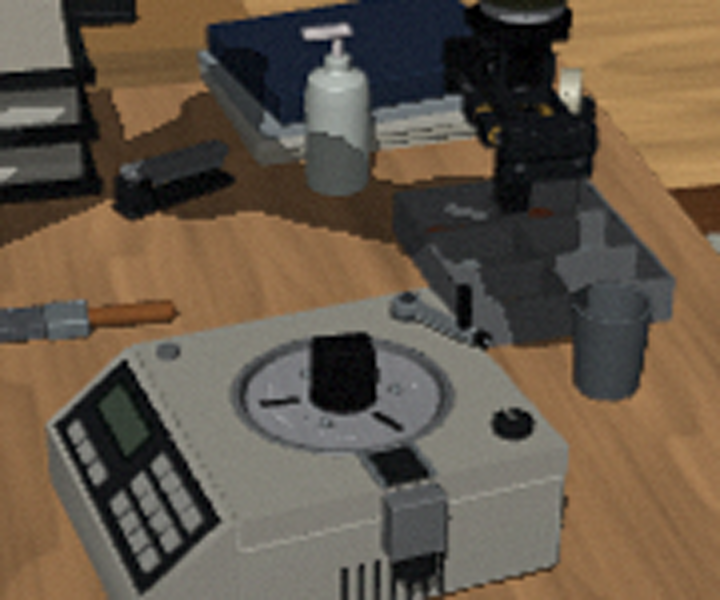

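View pics/w11.png

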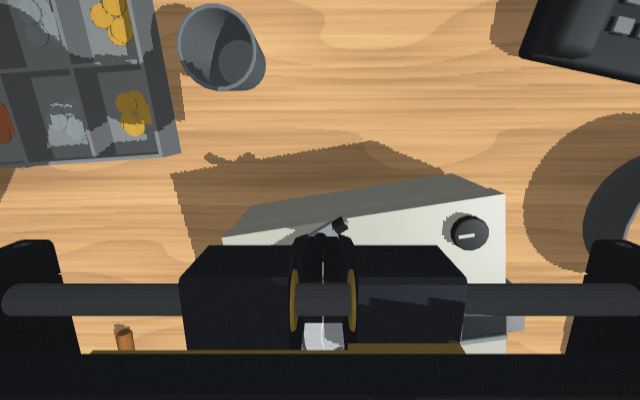

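The disc sits flush in the well and the fingers are behind the peg. Next I'll go down and push towards -x.

```bash
python3 -m pendant '[[0,0,0.01,0,0,0],[0,0,0.04,0,0,0],[0,0,0.08,0,0,0],[0,0,0.105,0,0,0],[0,0,0.115,0,0,0],[0,0,0.115,0,0,0]]'
python3 -m pendant '[[0,0.006,0,0,0,0],[0,0.012,0,0,0,0],[0,0.018,0,0,0,0],[0,0.024,0,0,0,0],[0,0.030,0,0,0,0],[0,0.03,0,0,0,0]]'
python3 - <<'E'
from h import *
s=get_state();c=grab('wrist','w12'); print(s['t'],s['tool_pos'],yaw(s),s['contact_force'],s['opening'])
E
```

```text
t: 15.2
tool_pos: [647.5, -84.3, 157.3]
eef_rot: [-0.705, 0.71, 0.0, -0.0]
contact_force: [0.7, 0.5, 0.6]
opening: 0.5
t: 15.8
tool_pos: [624.0, -84.8, 158.4]
eef_rot: [-0.704, 0.71, -0.001, 0.0]
contact_force: [3.6, -2.7, 1.0]
opening: 0.4
15.8 [624.00640354 -84.77449063 158.37564081] -90.43443688306404 [ 3.56161818 -2.69777531  1.01337565] 0.4273654729037233
```

View pics/w12.png

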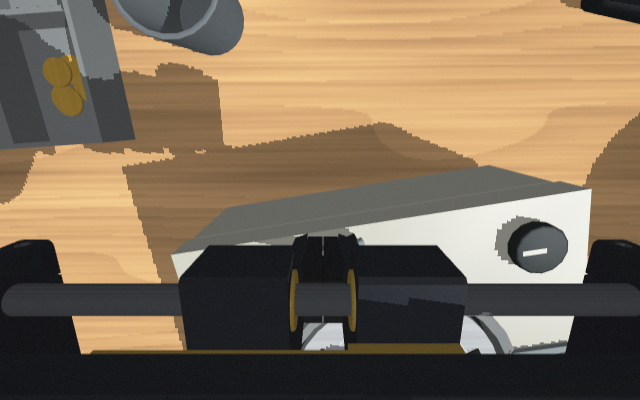

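```bash
python3 -m pendant '[[0,0.006,0,0,0,0],[0,0.013,0,0,0,0],[0,0.02,0,0,0,0],[0,0.027,0,0,0,0],[0,0.034,0,0,0,0],[0,0.040,0,0,0,0],[0,0.046,0,0,0,0],[0,0.052,0,0,0,0],[0,0.058,0,0,0,0],[0,0.058,0,0,0,0]]'
python3 - <<'E'
from h import *
s=get_state(); print(s['t'],s['tool_pos'],yaw(s),s['contact_force'],s['opening'])
c=grab('side','s13'); im=c['pixels'][130:280,220:400]; cv2.imwrite('pics/s13z.png',cv2.resize(im[:,:,::-1],None,fx=4,fy=4,interpolation=cv2.INTER_CUBIC))
E
```

```text
t: 16.85
tool_pos: [576.8, -83.5, 157.7]
eef_rot: [-0.705, 0.71, 0.0, -0.0]
contact_force: [0.6, -1.3, 0.9]
opening: 0.5
16.85 [576.80308446 -83.53205156 157.68058294] -90.40939264622367 [ 0.61056719 -1.31618038  0.88081754] 0.5447466460298181
```

View pics/s13z.png

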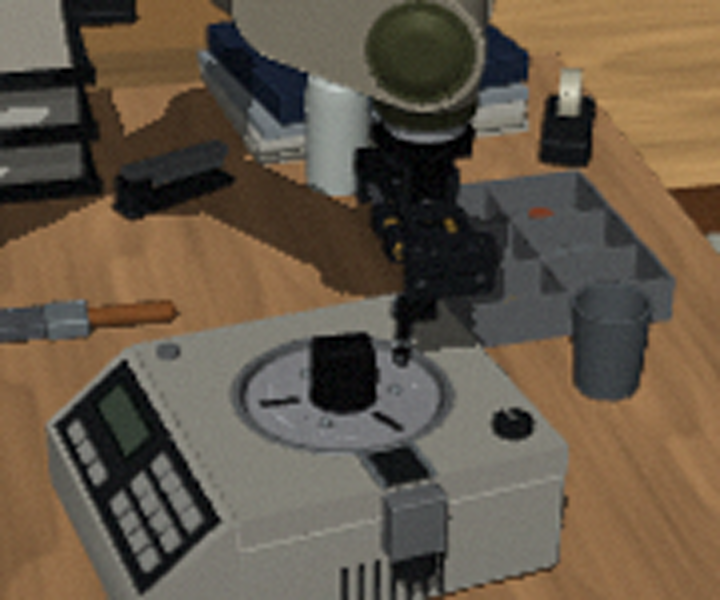

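Peg and bar are moving in over the disc. I'll creep the rest of the way to the stop.

```bash
python3 -m pendant '[[0,0.005,0,0,0,0],[0,0.010,0,0,0,0],[0,0.014,0,0,0,0],[0,0.014,0,0,0,0]]'
python3 -m pendant '[[0,0.002,0,0,0,0],[0,0.004,0,0,0,0],[0,0.004,0,0,0,0]]'
```

```text
t: 17.3
tool_pos: [565.7, -83.5, 157.5]
eef_rot: [-0.705, 0.71, 0.0, -0.0]
contact_force: [0.4, -0.0, 0.3]
opening: 0.6
t: 17.6
tool_pos: [562.9, -83.7, 157.6]
eef_rot: [-0.705, 0.71, 0.0, -0.0]
contact_force: [2.5, 0.5, 0.1]
opening: 0.5
```

```bash
python3 -m pendant '[[0,0.001,0,0,0,0],[0,0.002,0,0,0,0],[0,0.002,0,0,0,0]]'
```

```text
t: 17.9
tool_pos: [561.4, -83.6, 157.6]
eef_rot: [-0.705, 0.71, -0.0, 0.0]
contact_force: [2.1, 1.9, 0.5]
opening: 0.6
```

```bash
for i in 1 2 3; do python3 -m pendant '[[0,0.0012,0,0,0,0],[0,0.0012,0,0,0,0]]' | grep -E 'pos|force'; done
```

```text
tool_pos: [560.4, -83.6, 157.6]
contact_force: [3.7, 2.2, -0.2]
tool_pos: [559.5, -83.4, 157.6]
contact_force: [3.4, 4.8, 0.4]
tool_pos: [558.8, -83.1, 157.6]
contact_force: [6.4, 5.6, -0.1]
```

```bash
for i in 1 2; do python3 -m pendant '[[0,0.001,0,0,0,0],[0,0.001,0,0,0,0]]' | grep -E 'pos|force'; done
python3 - <<'E'
from h import *
s=get_state(); print(s['t'],s['tool_pos'],yaw(s),s['contact_force'],s['opening'])
c=grab('wrist','w14');c=grab('side','s14'); im=c['pixels'][130:280,220:400]; cv2.imwrite('pics/s14z.png',cv2.resize(im[:,:,::-1],None,fx=4,fy=4,interpolation=cv2.INTER_CUBIC))
E
```

```text
tool_pos: [558.7, -83.1, 157.6]
contact_force: [9.6, 6.8, -2.0]
tool_pos: [558.6, -83.1, 157.7]
contact_force: [13.1, 6.6, -3.5]
18.9 [558.59904064 -83.09540025 157.68126102] -90.41197653277672 [13.10995736  6.61354766 -3.5399283 ] 0.5659775516594716
```

View pics/s14z.png

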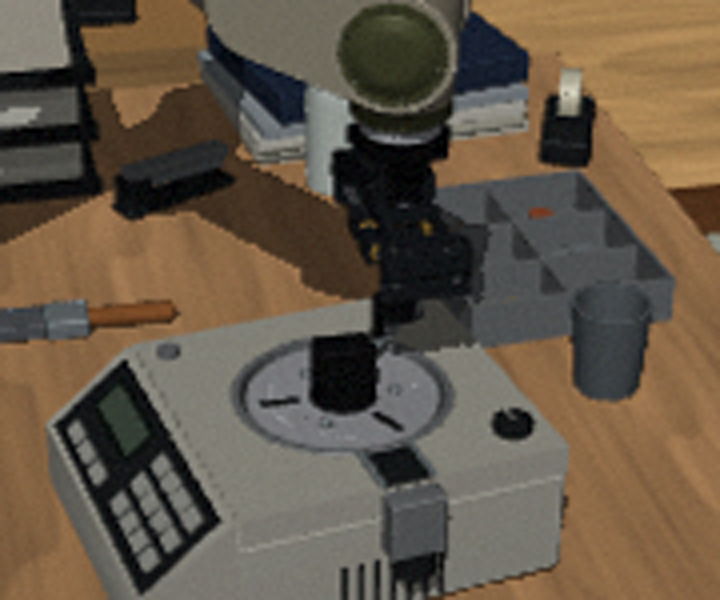

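The position stopped at x = 558.6 while the force climbed to 13 N, so the arm is at its stop. I'll back straight off, rise, and look.

```bash
python3 -m pendant '[[0,-0.005,0,0,0,0],[0,-0.012,0,0,0,0],[0,-0.02,-0.005,0,0,0],[0,-0.02,-0.04,0,0,0],[0,-0.02,-0.09,0,0,0],[0,0.02,-0.13,0,0,0],[0.02,0.07,-0.17,0,0,0],[0.04,0.12,-0.2,0,0,0],[0.06,0.17,-0.21,0,0,0],[0.06,0.19,-0.21,0,0,0],[0.06,0.19,-0.21,0,0,0],[0.06,0.19,-0.21,0,0,0]]'
python3 - <<'E'
from h import *
s=get_state();c=grab('wrist','w15'); print(s['t'],s['tool_pos'],yaw(s),s['contact_force'],s['opening'])
P=cloud(c)
k=(P[...,2]>163)&(P[...,2]<175)&(np.hypot(P[...,0]-545,P[...,1]+79)<25); q=P[k]; print('peg',len(q),q.mean(0),(q.max(0)+q.min(0))/2)
pc=q.mean(0); a=np.degrees(np.arctan2(pc[1]+28.4,pc[0]-581.5)); print('angle',a,'open rad',np.radians(a+126))
p=c['pixels'].astype(int);sat=p.max(2)-p.min(2)
m=(np.hypot(P[...,0]-502.5,P[...,1]+137)<72)&(p.sum(2)>330)&(sat<35)&(P[...,2]<124)
print('disc z',np.median(P[m][:,2])); k=(P[...,2]>155)&(np.hypot(P[...,0]-502.5,P[...,1]+137)<25);print('knob top',np.median(P[k][:,2]))
grab('top','t15')
E
```

```text
t: 20.2
tool_pos: [404.9, -130.7, 325.8]
eef_rot: [-0.704, 0.71, -0.0, -0.0]
contact_force: [0.5, 0.5, 0.7]
opening: 0.4
20.2 [ 404.923078   -130.72401248  325.79418452] -90.43816534675851 [0.48354157 0.51920117 0.69161015] 0.3668809072271052
peg 176 [544.37613764 -78.59022125 169.17821751] [544.82410491 -78.2632595  167.45099449]
angle -126.48897197859006 open rad -0.008534170976387735
disc z 118.18027801860802
knob top 165.91400224271314
```

View pics/w15.png

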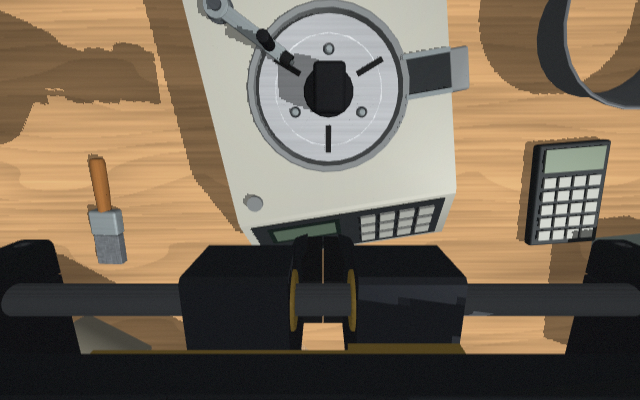

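View pics/t15.png

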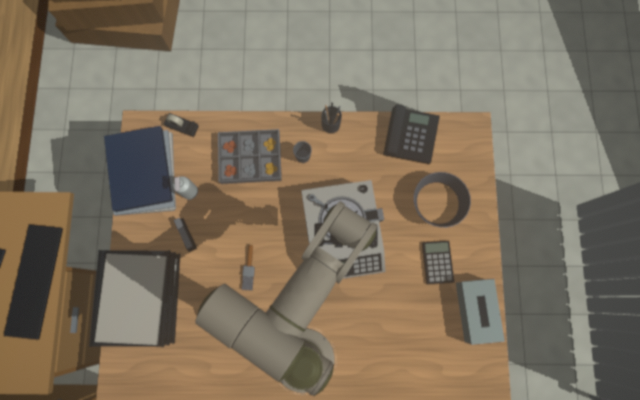

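The arm reads 0 rad to within 0.01 and its end is over the disc. The disc is home, and the bystanders are where they were in the first top view. I'm handing the job in.

```bash
python3 -c "
from bench import sign_off; print(sign_off())"
```

```text
the job is handed in; nothing more can be done
None
```

The feed disc is back in fully home, and the hold-down arm is swung in against its stop over the disc. The job is handed in, at about 20 s of the 70 s allowed.

- **Disc:** I measured the pin angle and the disc's hole angle with the wrist camera, turned the disc about 12° to match, and saw a pin through one of its holes before lowering. It went down without catching, so I did not need to turn it back and forth. I let go only after it had touched the seat, with a net push of about 3 N.
- **Hold-down arm:** I pushed the peg round with closed fingers until it stopped moving and the force rose to about 15 N. Then I backed off.

**Last checks:**
- **Disc height:** its top is 118.2 mm above the desk and the knob top is at 165.9 mm, both as expected for home. It was level when checked before the arm was swung.
- **Arm angle:** it reads -0.01 rad, which is shut within measuring error.
- **Contact and surroundings:** the gripper is clear and nothing is touching. By eye in the top view, the other things look unmoved.

**Disagreements:** The camera put the disc centre about 1 mm to the side of where the gripper reported it. I corrected for this using the pin seen through the hole. No check failed.

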